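Angle the crossbar past the post into its bay

ROBOT

A 7-joint arm with a two-finger parallel gripper is mounted at the origin on the work surface. World frame = base frame: x ahead of the robot, y to its left, z up, the work surface at z = 0. Lengths are in m, angles in rad, forces in N, time in s.
With the tool pointing down it reaches from about 0.425 to 0.925 m from the base axis. Payload 6.8 kg.
Tool frame: the origin (TCP) lies on the front face of the gripper's body, between the roots of the fingers; the fingertips stand 73 mm ahead of it and the grasp point (between the pads) lies 54 mm ahead of it (env.nose_length is the distance from the TCP to the fingertips, in m); z points along the fingers, y is the direction in which the jaws open and shut (so a half turn about z gives the same grasp; the last joint's range is limited). The gripper opens to 85 mm and grips with 20 to 120 N. Pads are 22 mm wide; open, the fingers measure 114 mm over their backs; the gripper's body (76 mm by 85 mm) begins 54 mm behind the grasp point. The pads swing forward as they close: fully open they stand 13 mm farther back than shut.
Start: joints at [-0.108, 0.477, 0.022, 1.555, -0.011, 1.109, -0.083], TCP at [0.675, 0, 0.304] pointing down, gripper open.
Joint ranges: [-2.96, 2.96], [-0.34, 2.1], [-1.41, 1.46], [0.24, 2.44], [-1.37, 4.51], [0.17, 1.92], [-2.96, 2.96]. Speed limits (rad/s): [2.39, 2.39, 3.14, 3.14, 3.14, 3.14, 3.14].

INTERFACE

Orientations are given as a unit quaternion [w, x, y, z].
In Python, from cell import env, kin, camera, calibration, job gives the robot as it stands. The module is installed in compiled form; this text tells all that it offers. Calls block until the motion is done:
- env.reach(position, orientation): joint-space move of the TCP to a pose.
- env.movel(position, velocity=0.15, rot=None, stop_force=None): straight line of the TCP; rot=None keeps the orientation; velocity is the mean speed in m/s. With stop_force (N) it stops when the force on the tool has changed by that much, and returns True; else False.
- env.goto_joints(angles): joint-space move.
- env.grip(opening, f_grip=None): finger opening in m; f_grip is the grip in N (None keeps the last); returns when the fingers have stopped.
- env.dwell(seconds).
- kin.inverse_kinematics(position, orientation): joint angles nearest the present ones, or None.
- env.get_state(): the state.
- camera(name): name is "scene" or "side" or "wrist"; returns (picture, depth): 384x512x3 uint8, blue, green, red; 384x512 float32, m along the optical axis (not along the pixel's ray), 0 where there is no reading.
- calibration(name): a dict with "fx", "fy", "cx", "cy" (pixels), "k1" (the pictures are not rectified: a ray, as slopes to the right and down, at radius r is drawn at 1 + k1 r^2 times it, then the intrinsics apply), "rvec" (rotation vector, rad) and "tvec" (3), from world to camera coordinates, as OpenCV has them. Camera axes: x right, y down, z forward; pixel columns grow to the right and rows downward; lengths in m; the calibration is good to about 2 mm. A picture is of the moment at which its call begins: read the wrist's pose just before it. calibration takes no time and is no camera call; for the wrist camera it gives the pose at the moment of the call.
A pose or a line that the arm cannot do raises env.PlanningError and nothing moves.
- job.job_done(): hands the job in, once; it reports no verdict.
The state is a dict: "time": time; "qpos": joint angles; "joint_velocities": joint speeds; "joint_torque": joint torques, N m; "tcp_pos": TCP position; "orientation": TCP orientation; "force": force on the tool from outside, world axes, zero at the start; "torque": the same for the moment, N m; "opening": finger opening in m.
Only numpy, scipy, OpenCV 4.12 (cv2) and the standard library are available. Lean on these libraries where they do the work, as an engineer would, in place of code of your own. Each camera call takes 0.05 s, during which the arm holds its last target.

TASK

Put the loose aluminium crossbar away in its bay by pushing it along the bench with the fingertips, without lifting it: push its blue end into the bay and slide it in behind the orange post while the black end is still outside, then push the black end so that the bar swings in. Finish with the whole bar lying snugly along the bay's back wall, blue end still on the post's side, and leave the other things on the bench where they are.

Things in the scene. Friction and masses are not known exactly. Their poses are not given: they have to be found in the camera images.
- bay: Fixed grey plastic U-shaped bay on the bench, blue floor lining (no step), open on top and to the robot. Origin: bench level, middle of the open mouth; x points into the bay, y left along the mouth. Inside 270 mm long (y -135 to 135), 60 mm deep (x 0 at the mouth to 60 at the back wall). Back wall and two end walls 12 mm thick, 30 mm high
- post: Fixed upright orange post, 16 mm in diameter and 45 mm high, standing at the mouth of the bay 60 to 80 mm left of its middle, its centre 4 mm outside the mouth line. Origin at the centre of its foot on the bench, axes parallel to the bay's. The bar cannot go in past it squarely, only at an angle, blue end first
- bar: Loose square aluminium crossbar, 240 mm long, 25 wide, 25 high, 0.2 to 0.4 kg, lying on the bench in front of the bay; slides with ordinary friction. Origin: centre of its underside; y along its length to the blue end, x across it (away from the robot at the start), z up. It starts shifted to the right, its blue end short of the post
- bar_centre (a point): Middle of the bar, half-way up (12.5 mm above its underside)
- bar_blue_end (a point): Centre of the bar's end face with the blue cap (18 mm long cap), 120 mm from its middle in its +y; the left end at the start
- bar_black_end (a point): Centre of the bar's end face with the black cap, 120 mm from its middle in its -y; the right end at the start
- bottle: Bystander: loose white plastic reagent bottle with an orange band, 76 mm in diameter, 190 mm high, beside the bay; origin at the centre of its foot
- beaker: Bystander: loose empty glass beaker, 70 mm in diameter, 90 mm high, beside the bay; origin at the centre of its foot
- amber_jar: Bystander: loose amber jar with black lid, 60 mm in diameter, 75 mm high, beside the bay; origin at the centre of its foot
- stopper: Bystander: loose red-brown rubber stopper, 38 mm in diameter, 30 mm high, to the left; origin at the centre of its foot
- vial: Bystander: loose small white vial, 28 mm in diameter, 50 mm high, to the right; origin at the centre of its foot
- timer: Bystander: loose flat white bench timer, 60 x 75 x 20 mm, to the right; origin at the centre of its underside
- spatula: Bystander: loose thin steel lab spatula 180 mm long, 4 mm thick, lying far to the right; origin at its middle

How it is judged:
By the outcome, as a careful person would: the job done as asked, in the order asked, and still so for the second after the job is handed in, with the robot touching nothing.
It also fails if it takes over 67 s, if anything falls off the work surface, if the arm or the gripper's body presses on something with over 40 N, if the wrist force passes 120 N, or if a joint passes its speed limit or range.

## Working session

There is one attempt and no reset: what is moved stays moved. The work goes in short steps, each a Python script; the robot and the scene stay as the last script left them, time stands still between calls to the robot, and variables do not carry over. Pictures are saved under pics/ and viewed, and the job is handed in when it is done.

```bash
mkdir -p pics
cat > h.py <<'E'
from cell import env, kin, camera, calibration, job
import numpy as np, cv2
def cal(n):
    c=calibration(n); K=np.array([[c['fx'],0,c['cx']],[0,c['fy'],c['cy']],[0,0,1]]); D=np.array([c['k1'],0,0,0,0.]); R=cv2.Rodrigues(np.array(c['rvec'],float))[0]; return K,D,R,np.array(c['tvec'],float).ravel()
def pix2w(n,uv,z,C=None):
    K,D,R,t=C or cal(n)
    p=cv2.undistortPoints(np.array(uv,float).reshape(-1,1,2),K,D).reshape(-1,2)
    d=np.c_[p,np.ones(len(p))]@R; o=-R.T@t
    s=(z-o[2])/d[:,2]; return o+d*s[:,None]
def w2pix(n,P,C=None):
    K,D,R,t=C or cal(n)
    return cv2.projectPoints(np.array(P,float).reshape(-1,1,3),cv2.Rodrigues(R)[0],t,K,D)[0].reshape(-1,2)
E
python3 - <<'E'
from h import *
for n in ("scene","side","wrist"):
    C=cal(n); p,d=camera(n); cv2.imwrite(f"pics/{n}0.png",p); np.save(f"{n}_d.npy",d); np.save(f"{n}_p.npy",p)
    print(n,C[0].round(1).tolist(),C[1][0],(-C[2].T@C[3]).round(3))
s=env.get_state();print(s['time'],s['tcp_pos'],s['orientation'],s['opening'],env.nose_length)
E
```

```text
scene [[366.9, 0.0, 260.1], [0.0, 366.9, 189.3], [0.0, 0.0, 1.0]] -0.09920009949433017 [ 1.299 -0.174  0.753]
side [[468.9, 0.0, 254.8], [0.0, 468.9, 194.6], [0.0, 0.0, 1.0]] 0.058580694411659896 [ 0.148 -0.824  0.91 ]
wrist [[291.6, 0.0, 254.7], [0.0, 291.6, 192.1], [0.0, 0.0, 1.0]] -0.02331609182962236 [0.675 0.075 0.373]
0.15 [ 6.74664526e-01 -1.36526797e-05  3.03163091e-01] [-4.51150636e-04  7.07100959e-01  7.07112269e-01 -5.18772237e-04] 0.08548097074066158 0.0726
```

View pics/scene0.png

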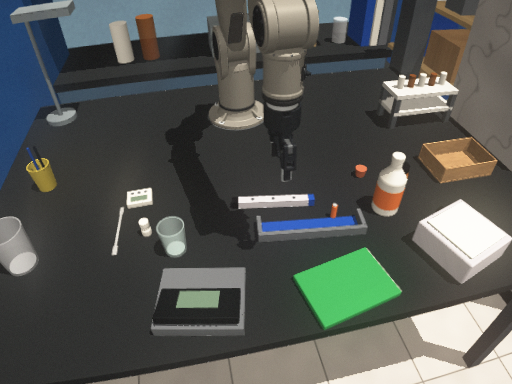

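View pics/side0.png

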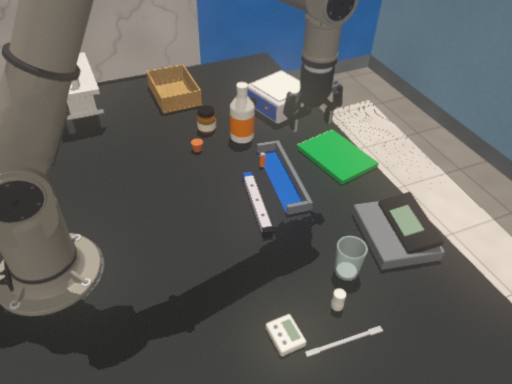

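View pics/wrist0.png

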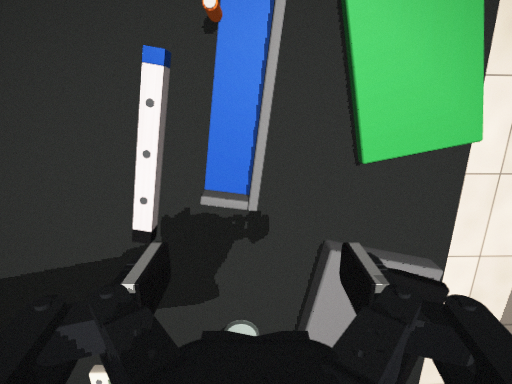

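Run:
```python
from h import *
p=np.load("wrist_p.npy"); cv2.imwrite("pics/w_crop.png",cv2.resize(p[0:250,110:310],None,fx=2.4,fy=2.4,interpolation=cv2.INTER_CUBIC))
p=np.load("side_p.npy"); cv2.imwrite("pics/s_crop.png",cv2.resize(p[130:250,180:330],None,fx=5,fy=5,interpolation=cv2.INTER_CUBIC))
p=np.load("scene_p.npy"); cv2.imwrite("pics/c_crop.png",cv2.resize(p[150:260,220:420],None,fx=4,fy=4,interpolation=cv2.INTER_CUBIC))
```

```text
(no output)
```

View pics/w_crop.png

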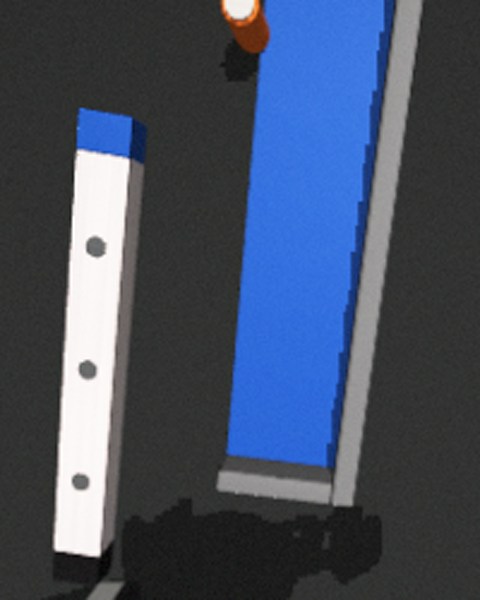

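View pics/s_crop.png

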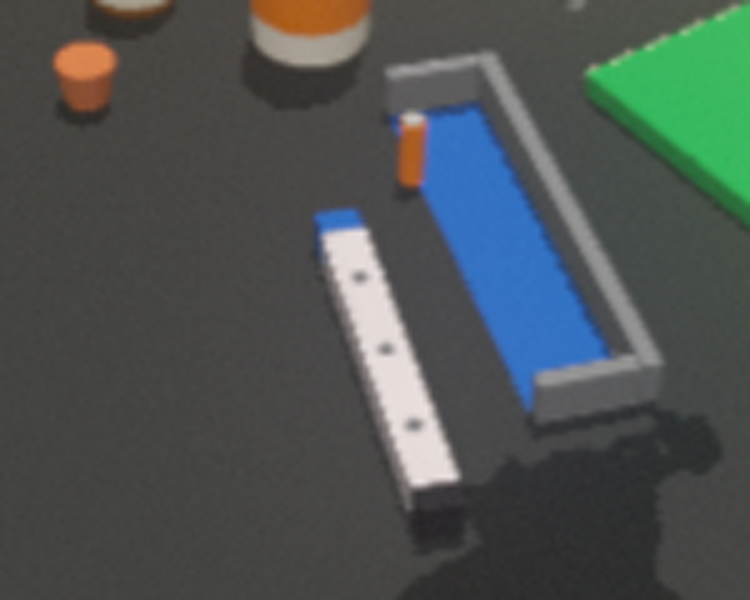

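View pics/c_crop.png

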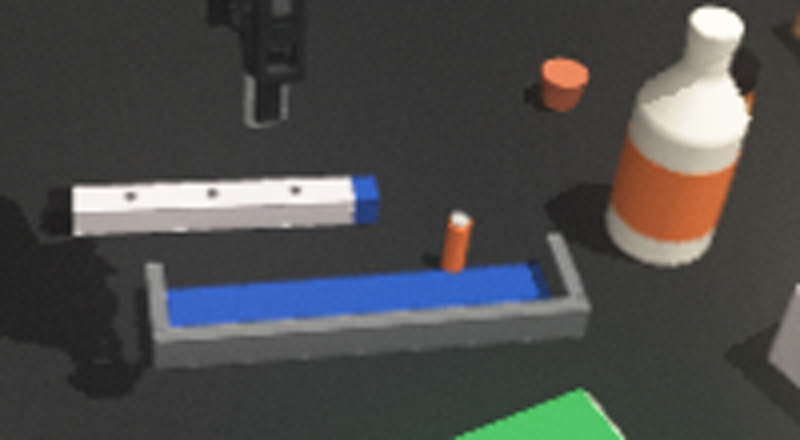

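Run:
```python
from h import *
C=cal("wrist")
def W(l,z): return pix2w("wrist",[(110+x/2.4,y/2.4) for x,y in l],z,C).round(4)
print("bar top blueL blueR whiteL whiteR",W([(80,108),(131,116),(55,550),(100,557)],.025).tolist())
print("holes",W([(95,246),(87,369),(80,481)],.025).tolist())
print("mouth floor",W([(258,80),(228,458)],0).tolist())
print("backwall top inner/outer",W([(393,0),(332,500),(420,0),(352,505)],.03).tolist())
print("end wall top outer L,R inner L",W([(218,490),(331,503),(222,472)],.03).tolist())
print("post top",W([(240,8)],.045).tolist())
def S(l,z): return pix2w("side",[(180+x/5,130+y/5) for x,y in l],z).round(4)
print("SIDE bar top blL blR bkL bkR",S([(316,214),(358,209),(411,493),(460,483)],.025).tolist())
print("bay outer top: backR, backL, mouthR, mouthL",S([(659,362),(490,54),(537,375),(388,72)],.03).tolist())
print("floor mouth R",S([(528,408)],0).tolist(), "post top",S([(413,119)],.045).tolist())
def Sc(l,z): return pix2w("scene",[(220+x/4,150+y/4) for x,y in l],z).round(4)
print("SCENE bar", Sc([(72,188),(354,178),(378,176),(73,211),(380,200)],.025).tolist())
print("bay top backR outer, backL outer, mouthR, mouthL",Sc([(155,342),(590,308),(147,265),(549,236)],.03).tolist(),"post",Sc([(459,217)],.045).tolist())
```

```text
bar top blueL blueR whiteL whiteR [[0.5527, 0.1373, 0.025], [0.5758, 0.1338, 0.025], [0.5158, -0.0811, 0.025], [0.54, -0.0852, 0.025]]
holes [[0.5538, 0.0768, 0.025], [0.5438, 0.0177, 0.025], [0.5339, -0.0416, 0.025]]
mouth floor [[0.6313, 0.1537, 0.0], [0.6081, -0.0363, 0.0]]
backwall top inner/outer [[0.6941, 0.1788, 0.03], [0.6666, -0.0502, 0.03], [0.7057, 0.1788, 0.03], [0.677, -0.0529, 0.03]]
end wall top outer L,R inner L [[0.6074, -0.0447, 0.03], [0.6661, -0.0518, 0.03], [0.61, -0.0349, 0.03]]
post top [[0.63, 0.1713, 0.045]]
SIDE bar top blL blR bkL bkR [[0.5535, 0.1333, 0.025], [0.578, 0.1282, 0.025], [0.5135, -0.0887, 0.025], [0.5398, -0.092, 0.025]]
bay outer top: backR, backL, mouthR, mouthL [[0.6756, -0.0564, 0.03], [0.712, 0.2293, 0.03], [0.6098, -0.0402, 0.03], [0.645, 0.2363, 0.03]]
floor mouth R [[0.6094, -0.0349, 0.0]] post top [[0.6316, 0.1703, 0.045]]
SCENE bar [[0.5189, -0.083, 0.025], [0.5543, 0.1202, 0.025], [0.5561, 0.138, 0.025], [0.5429, -0.0863, 0.025], [0.5808, 0.1313, 0.025]]
bay top backR outer, backL outer, mouthR, mouthL [[0.681, -0.0553, 0.03], [0.7168, 0.2329, 0.03], [0.6119, -0.0464, 0.03], [0.6471, 0.2332, 0.03]] post [[0.6291, 0.171, 0.045]]
```

```bash
cat >> h.py <<'E'
from scipy.spatial.transform import Rotation as Ro
EY=np.array([.119,.993]);EX=np.array([.993,-.119]);O=np.array([.6245,.0965]); BA=6.84
TB=lambda p:np.array([(np.array(p)[:2]-O)@EX,(np.array(p)[:2]-O)@EY])
FB=lambda b:O+b[0]*EX+b[1]*EY
def q(deg): # tool x along direction (sin deg, cos deg)
    x,y,z,w=(Ro.from_euler('z',-deg,degrees=True)*Ro.from_quat([.70710678,.70710678,0,0])).as_quat(); return [w,x,y,z]
def snap(tag):
    for n,(a,b,c,d),s in (("side",(130,250,180,330),5),("scene",(150,260,220,420),4)):
        p,_=camera(n); cv2.imwrite(f"pics/{tag}_{n}.png",cv2.resize(p[a:b,c:d],None,fx=s,fy=s,interpolation=cv2.INTER_CUBIC))
def S(l,z): return pix2w("side",[(180+x/5,130+y/5) for x,y in l],z).round(4)
def Sc(l,z): return pix2w("scene",[(220+x/4,150+y/4) for x,y in l],z).round(4)
def st(): s=env.get_state(); print(round(s['time'],2),np.round(s['tcp_pos'],4),np.round(s['force'],1),round(s['opening'],4))
ZP=.083
E
python3 - <<'E'
from h import *
env.grip(0.0)
st()
env.reach([.518,.122,.16],q(9.6)); st()
print(env.movel([.518,.122,ZP],.12,stop_force=15)); st()
snap("a")
p,_=camera("wrist"); cv2.imwrite("pics/a_w.png",p)
E
```

```text
0.92 [0.675  0.     0.3039] [-0.2 -0.5 -0.3] -0.0005
1.88 [0.5198 0.1216 0.161 ] [ 1.2 -0.8 -0.1] -0.0
False
2.67 [0.5186 0.122  0.0835] [-0.1  1.  -0.7] 0.0002
```

View pics/a_side.png

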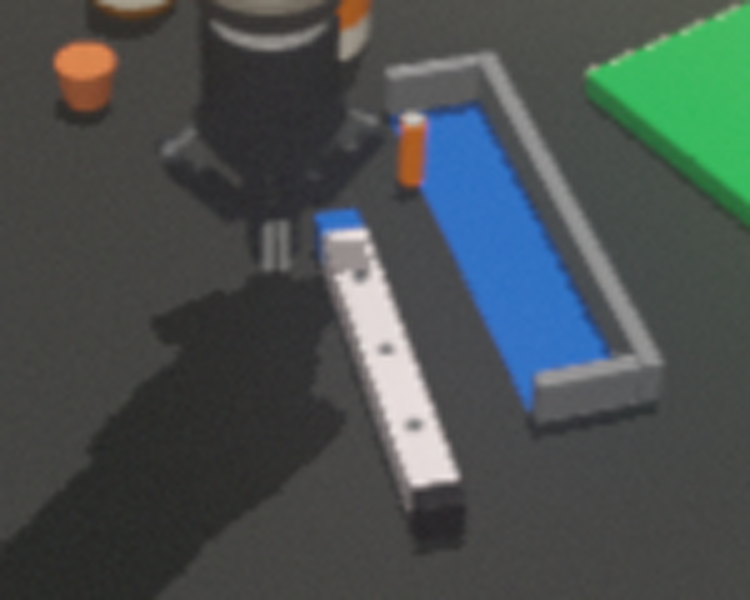

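View pics/a_w.png

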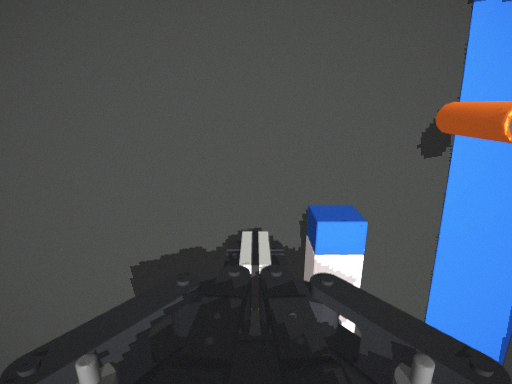

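Run:
```python
from h import *
cor=np.array([.5367,-.0328])
for a in (9.6,14,19,24,29):
    u=np.array([np.sin(np.radians(a)),np.cos(np.radians(a))]); n=np.array([u[1],-u[0]])
    p=cor+.15*u-.0205*n
    r=env.movel([*p,ZP],.08,rot=q(a),stop_force=25)
    print(a,r); st()
    if r: break
snap("b")
```

```text
9.6 False
3.27 [0.5417 0.1184 0.083 ] [-0.7  0.2 -0.6] -0.0006
14 False
3.57 [0.5529 0.1178 0.083 ] [ 0.5 -0.1  0.4] 0.0001
19 False
3.88 [0.5658 0.1157 0.0829] [-0.8 -0.1  0.2] 0.0001
24 False
4.2 [0.5786 0.1125 0.0829] [-0.6 -0.3  0. ] -0.0001
29 False
4.52 [0.5912 0.1083 0.0829] [ 0.2 -0.3  0.5] -0.0002
```

View pics/b_side.png

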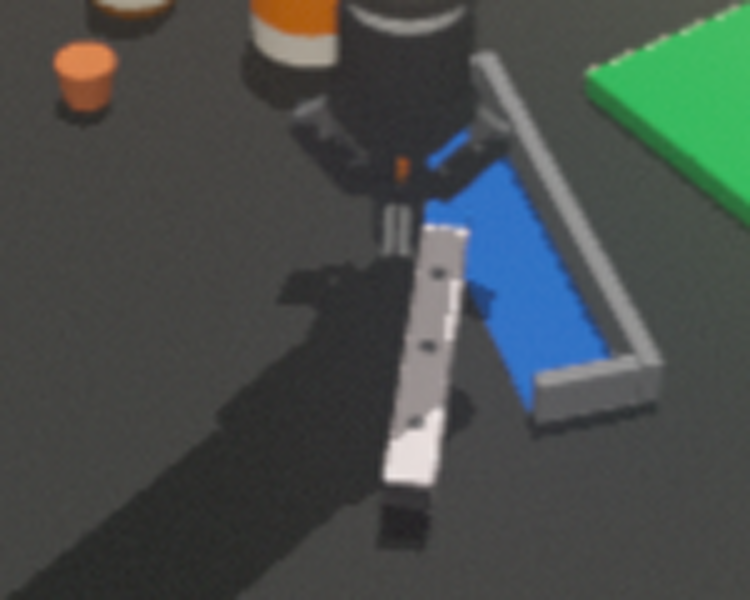

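View pics/b_scene.png

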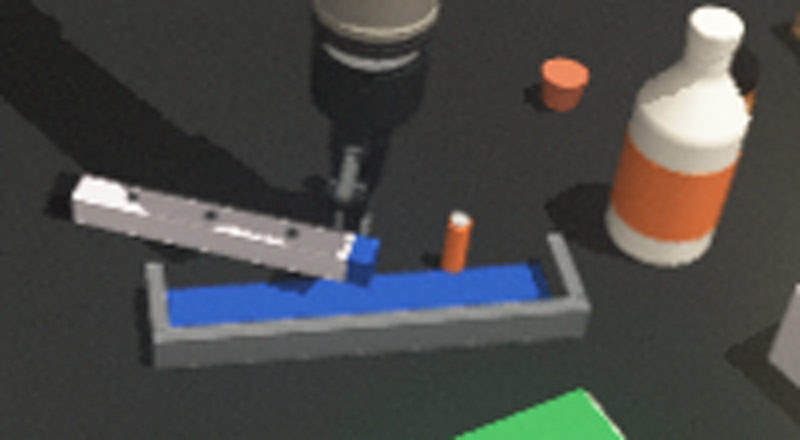

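```bash
cat >> h.py <<'E'
def barpose(ps,pc):
    a=S(ps,.025)[:,:2] if ps else None; b=Sc(pc,.025)[:,:2] if pc else None
    for n,h in (("side",a),("scene",b)):
        if h is not None:
            d=h[0]-h[-1]; ang=np.degrees(np.arctan2(d[0],d[1])); u=d/np.linalg.norm(d)
            c=h.mean(0)
            print(n,"c",c.round(4),"len",np.linalg.norm(d).round(4),"ang",ang.round(1),"bayang",(ang-BA).round(1),"BAY c",(TB(c)*1e3).round(1),"blue",(TB(c+.12*u)*1e3).round(1),"black",(TB(c-.12*u)*1e3).round(1))
E
python3 - <<'E'
from h import *
barpose([(359,276),(386,348),(413,425)],[(295,190),(212,193),(130,196)])
barpose([(438,272),(428,346),(414,422)],[(292,233),(210,215),(133,195)])
E
```

```text
side c [0.5451 0.0148] len 0.1208 ang 9.8 bayang 2.9 BAY c [-69.1 -90.5] blue [-63.   29.3] black [ -75.3 -210.4]
scene c [0.5468 0.0154] len 0.1198 ang 9.8 bayang 3.0 BAY c [-67.5 -89.8] blue [-61.3  30. ] black [ -73.8 -209.7]
side c [0.5671 0.0084] len 0.1204 ang 30.9 bayang 24.1 BAY c [-46.5 -94.3] blue [ 2.5 15.2] black [ -95.5 -203.9]
scene c [0.568  0.0092] len 0.1194 ang 31.9 bayang 25.1 BAY c [-45.7 -93.4] blue [ 5.1 15.3] black [ -96.5 -202.2]
```

Run:
```python
from h import *
print("timer,vial,beaker,stopper,bottle foot",pix2w("scene",[(140,198),(146,232),(174,252),(361,175),(386,212)],0).round(3).tolist())
u=np.array([.521,.8535]); n=np.array([u[1],-u[0]]); c=np.array([.5675,.0088]); A=31.4
s=env.get_state()['tcp_pos']
env.movel([*(s[:2]-.02*n),ZP],.1); env.movel([*(s[:2]-.02*n),.16],.2)
p=c-(.12+.011+.02)*u
env.reach([*p,.16],q(A)); print(env.movel([*p,ZP],.12,stop_force=15)); st()
g=c-(.12+.011)*u+.045*u
print(env.movel([*g,ZP],.06,stop_force=20)); st()
snap("c")
```

```text
timer,vial,beaker,stopper,bottle foot [[0.43, -0.373, 0.0], [0.576, -0.352, -0.0], [0.663, -0.278, 0.0], [0.478, 0.324, 0.0], [0.651, 0.327, 0.0]]
False
7.29 [ 0.4893 -0.1198  0.0833] [-0.8  0.5  0.2] 0.0
False
8.53 [ 0.5227 -0.0647  0.083 ] [-0.2 -0.4 -0.6] 0.0001
```

View pics/c_side.png

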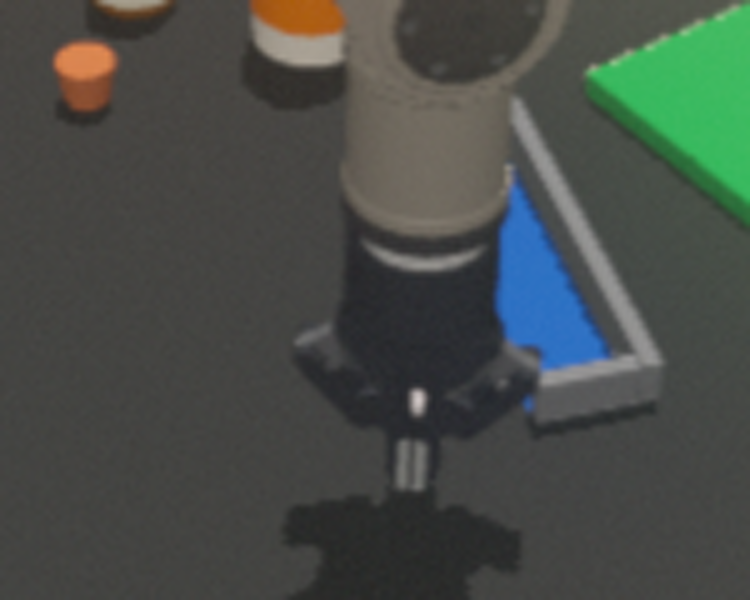

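View pics/c_scene.png

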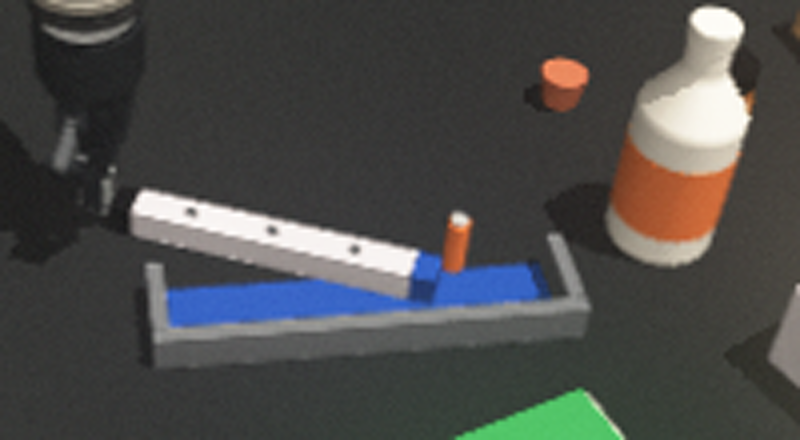

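Run:
```python
from h import *
barpose(None,[(355,249),(272,230),(191,211)])
```

```text
scene c [0.593  0.0474] len 0.1203 ang 31.4 bayang 24.5 BAY c [-25.5 -52.5] blue [24.4 56.6] black [ -75.3 -161.7]
```

Run:
```python
from h import *
u=np.array([.521,.8535]); s=env.get_state()['tcp_pos']
g=s[:2]+.052*u
print(env.movel([*g,ZP],.06,stop_force=15)); st()
snap("d")
```

```text
False
9.64 [ 0.5497 -0.0205  0.083 ] [ 0.4 -0.7 -0.4] 0.0002
```

View pics/d_scene.png

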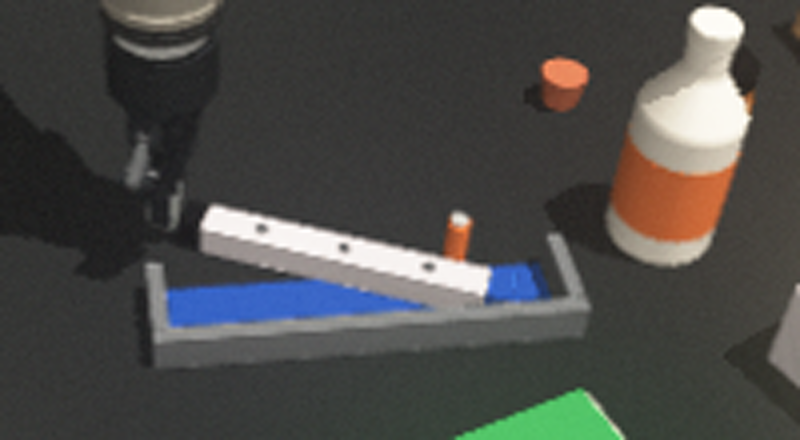

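Run:
```python
from h import *
barpose(None,[(428,266),(344,247),(261,228)])
```

```text
scene c [0.6204 0.0916] len 0.1195 ang 31.0 bayang 24.2 BAY c [-3.5 -5.4] blue [ 45.7 104.1] black [ -52.7 -114.8]
```

Run:
```python
from h import *
A=31.2;u=np.array([np.sin(np.radians(A)),np.cos(np.radians(A))]); n=np.array([u[1],-u[0]]); s=env.get_state()['tcp_pos']
print(env.movel([*(s[:2]+.0075*u),ZP],.04,stop_force=12)); st()
s=env.get_state()['tcp_pos']
env.movel([*(s[:2]-.02*u),ZP],.1); env.movel([*(s[:2]-.02*u),.15],.2)
# contact at local y=-100 on near side
c=s[:2]+.131*u
p=c-.1*u-.036*n
env.reach([*p,.15],q(A)); print(env.movel([*p,ZP],.12,stop_force=15)); st()
snap("e")
```

```text
False
10.07 [ 0.5538 -0.0138  0.083 ] [0.5 0.  0.9] 0.0001
False
11.97 [0.5393 0.0309 0.0832] [-0.3 -0.6 -0. ] 0.0002
```

View pics/e_scene.png

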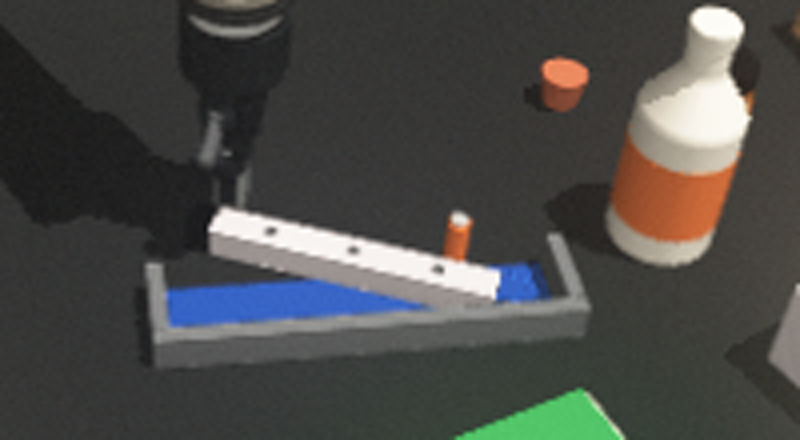

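View pics/e_side.png

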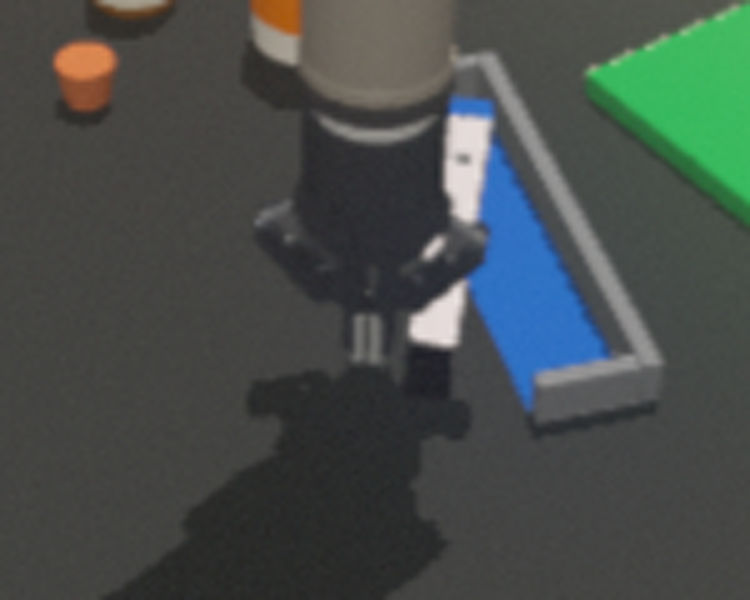

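Run:
```python
from h import *
barpose(None,[(437,269),(353,250),(270,231)])
c=np.array([.6225,.0975]); uu=lambda A:np.array([np.sin(np.radians(A)),np.cos(np.radians(A))])
cor=c+.05*uu(31.1)
for a in (31,26,21,18):
    u=uu(a); n=np.array([u[1],-u[0]]); p=cor-.15*u-.0205*n
    r=env.movel([*p,ZP],.08,rot=q(a),stop_force=20)
    print(a,r); st()
    if r: break
snap("f")
```

```text
scene c [0.6246 0.0968] len 0.1191 ang 31.0 bayang 24.2 BAY c [0.1 0.3] blue [ 49.2 109.8] black [ -49.1 -109.1]
31 False
12.43 [0.5543 0.0217 0.0833] [ 0.4 -0.2  0.7] 0.0001
26 False
12.75 [0.564  0.0143 0.0829] [-0.4 -0.3  0.7] -0.0001
21 False
13.07 [0.5751 0.0078 0.0829] [ 0.1 -0.  -0.5] -0.0
18 False
13.32 [0.5822 0.0042 0.083 ] [ 0.1  0.  -0.3] -0.0
```

View pics/f_scene.png

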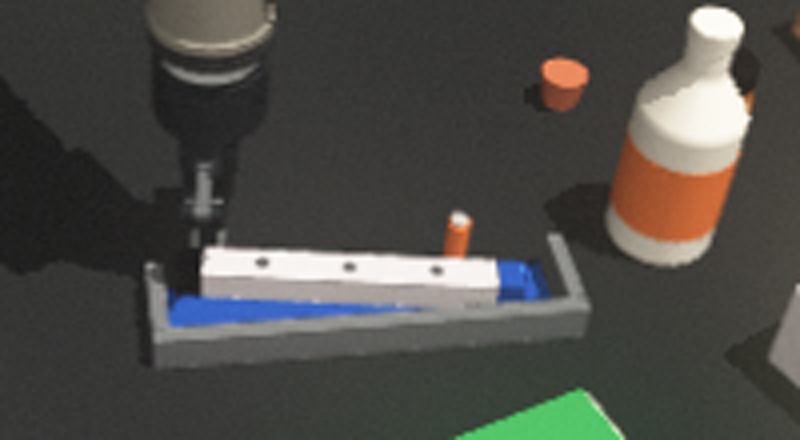

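View pics/f_side.png

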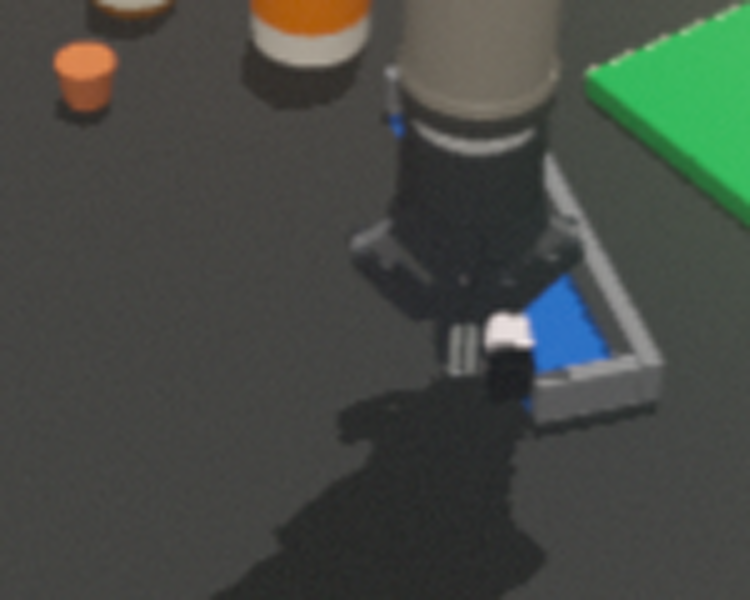

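Run:
```python
from h import *
barpose(None,[(436,270),(349,267),(262,262)])
print(TB(env.get_state()['tcp_pos']))
```

```text
scene c [0.6392 0.0895] len 0.1193 ang 16.6 bayang 9.7 BAY c [15.4 -5.2] blue [ 35.7 113.1] black [  -4.8 -123.5]
[-0.03124814 -0.09658127]
```

Run:
```python
from h import *
for b,a in (((-.018,-.0975),12.5),((.0045,-.098),BA)):
    r=env.movel([*FB(b),ZP],.08,rot=q(a),stop_force=20); print(r); st()
env.movel([*FB((-.016,-.098)),ZP],.1)
env.movel([*FB((-.016,-.098)),.14],.2)
env.movel([*FB((-.016,-.004)),.14],.2)
print(env.movel([*FB((-.016,-.004)),ZP],.1,stop_force=15)); st()
snap("g")
```

```text
False
13.72 [0.5949 0.002  0.083 ] [ 0.6 -0.2 -0. ] -0.0002
False
14.16 [ 0.6168 -0.0012  0.0829] [ 0.6 -0.3 -0.4] 0.0001
False
16.28 [0.6084 0.0942 0.0832] [ 0.4 -0.5  1. ] -0.0001
```

View pics/g_scene.png

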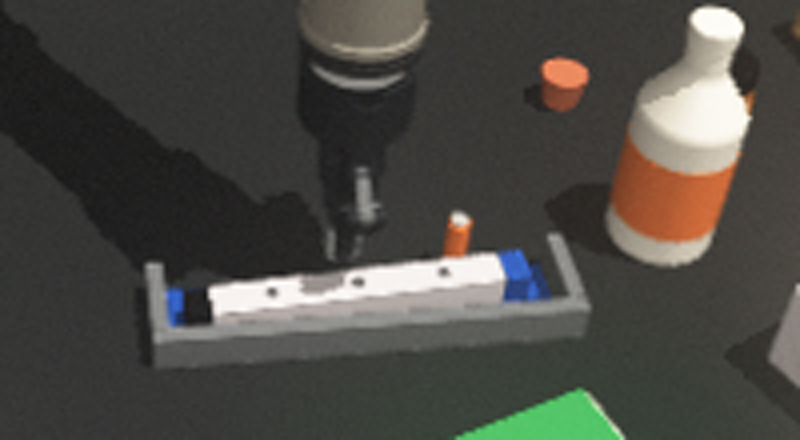

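View pics/g_side.png

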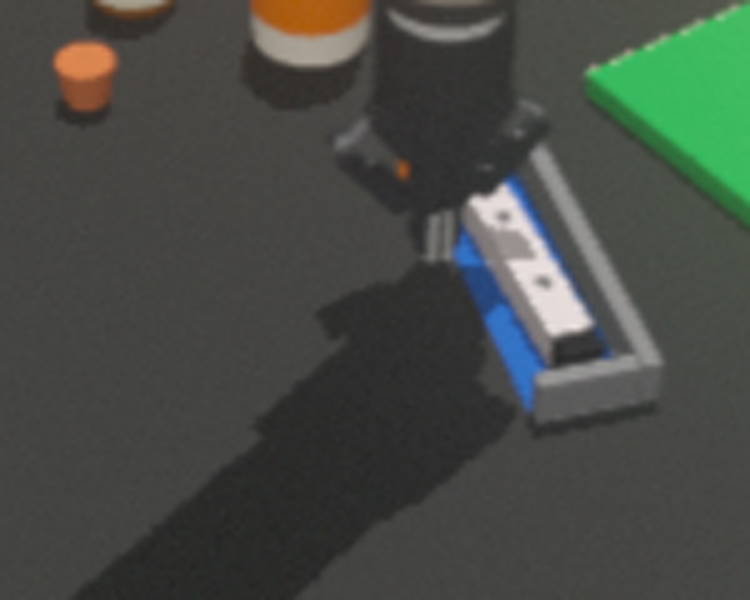

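Run:
```python
from h import *
r=env.movel([*FB((.036,-.004)),ZP],.06,stop_force=10); print(r); st(); print(TB(env.get_state()['tcp_pos']))
env.movel([*FB((.005,-.004)),ZP],.1)
env.movel([*FB((-.02,-.004)),.15],.2)
env.movel([.52,.0,.30],.3,rot=q(BA))
snap("i")
C=cal("wrist");p,_=camera("wrist"); cv2.imwrite("pics/i_w.png",p)
```

```text
True
17.02 [0.6447 0.0902 0.082 ] [ 0.  1. -0.] 0.0
[ 0.02079742 -0.00385118]
```

View pics/i_side.png

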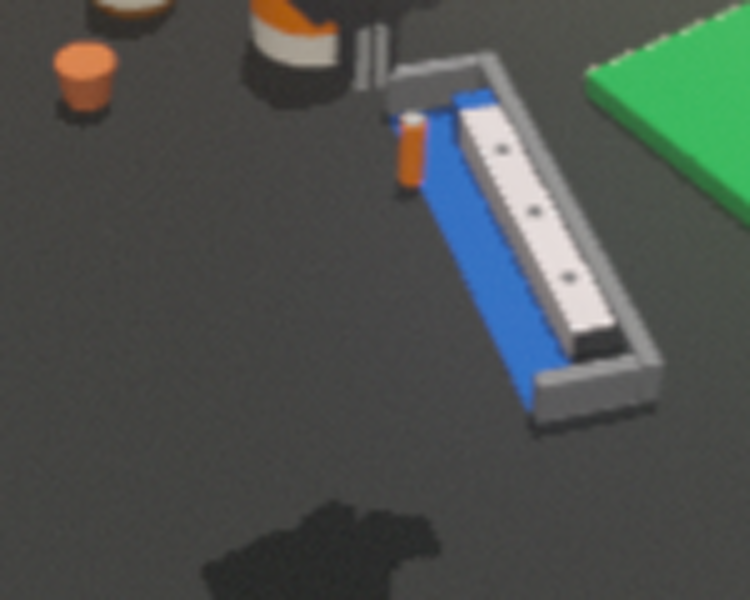

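View pics/i_w.png

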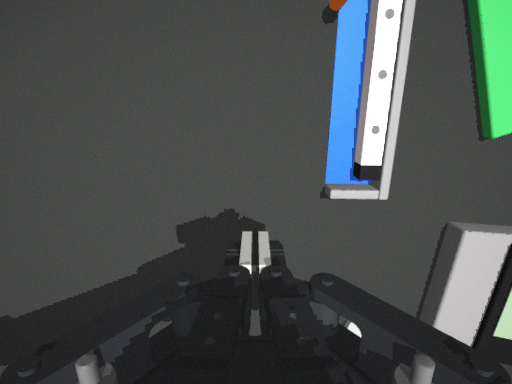

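View pics/i_scene.png

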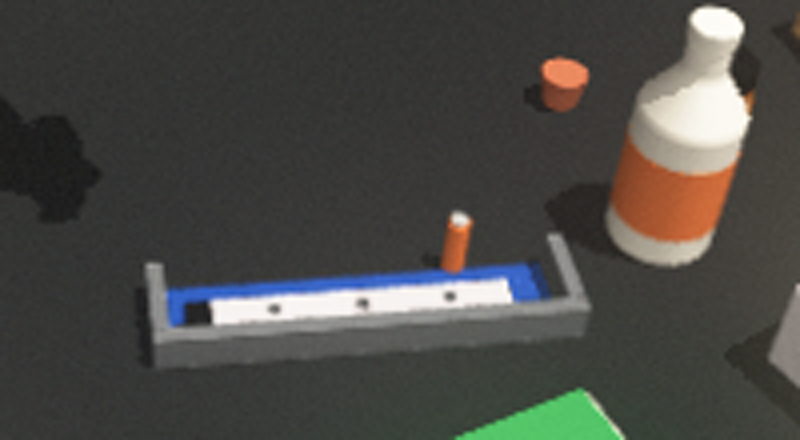

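Run:
```python
from h import *
barpose([(502,149),(535,211),(569,277)],[(449,296),(363,303),(275,309)])
C=cal("wrist")
h=pix2w("wrist",[(389,14),(382,74),(375.5,129)],.025,C); print([ (TB(x)*1e3).round(1).tolist() for x in h])
h=pix2w("wrist",[(408,50),(390,165)],.03,C); print([ (TB(x)*1e3).round(1).tolist() for x in h])
p,_=camera("wrist"); cv2.imwrite("pics/j_w.png",cv2.resize(p[0:210,310:430],None,fx=2.8*2/2,fy=2.8,interpolation=cv2.INTER_CUBIC))
```

```text
side c [0.6728 0.0875] len 0.1192 ang 7.4 bayang 0.6 BAY c [49.  -3.2] blue [ 50.3 116.8] black [  47.8 -123.2]
scene c [0.6736 0.0884] len 0.1183 ang 7.2 bayang 0.4 BAY c [49.7 -2.2] blue [ 50.6 117.8] black [  48.9 -122.2]
[[47.3, 59.7], [46.9, 0.5], [46.6, -59.2]]
[[69.9, 24.3], [66.9, -100.5]]
```

View pics/j_w.png

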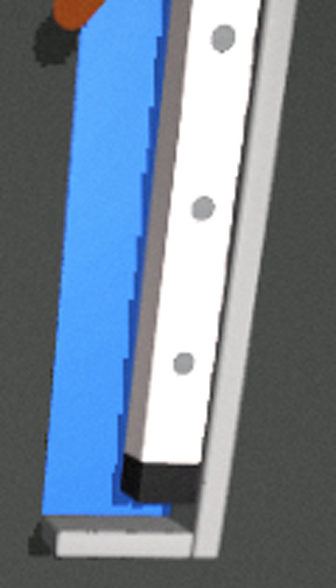

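Run:
```python
from h import *
for y in (-.09,.04):
    env.reach([*FB((-.0,y)),.15],q(BA))
    env.movel([*FB((-.0,y)),ZP],.12,stop_force=15)
    r=env.movel([*FB((.03,y)),ZP],.04,stop_force=8); print(r,(TB(env.get_state()['tcp_pos'])*1e3).round(1)); st()
    env.movel([*FB((-.0,y)),ZP],.1)
    env.movel([*FB((-.0,y)),.15],.2)
env.reach([.55,.05,.30],q(BA))
snap("k")
p,_=camera("wrist"); cv2.imwrite("pics/k_w.png",cv2.resize(p[0:270,260:460],None,fx=2.2,fy=2.2,interpolation=cv2.INTER_CUBIC))
p,_=camera("scene"); cv2.imwrite("pics/k_full.png",p); st()
```

```text
True [ 19.8 -90. ]
20.84 [0.6335 0.0048 0.0825] [ 0.2  1.4 -0.4] 0.0003
True [21. 40.]
23.52 [0.6501 0.1337 0.0825] [ 0.3  0.3 -0.1] 0.0001
25.34 [0.55   0.051  0.2982] [-0.1  0.5  0.4] -0.0003
```

View pics/k_w.png

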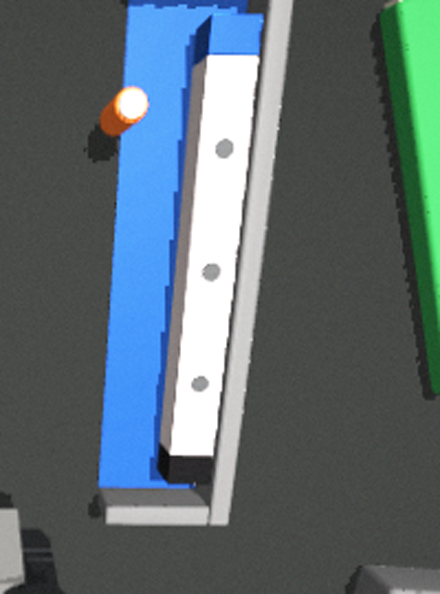

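View pics/k_side.png

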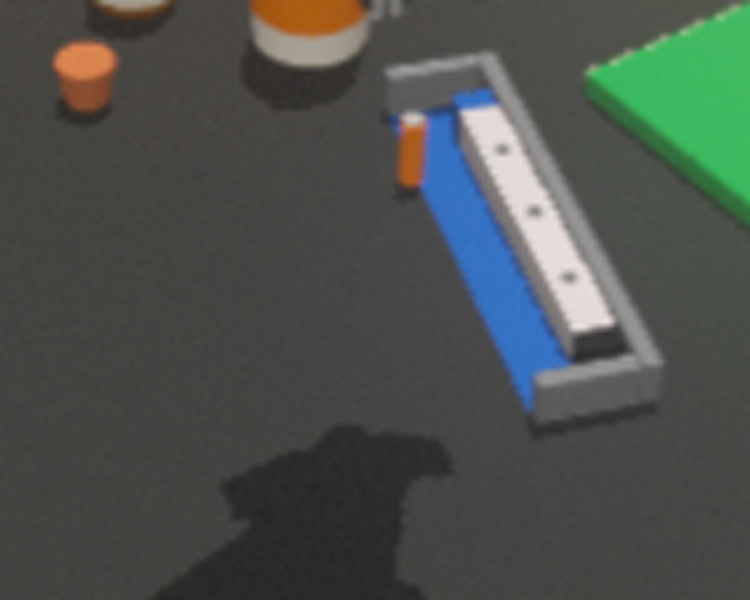

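View pics/k_full.png

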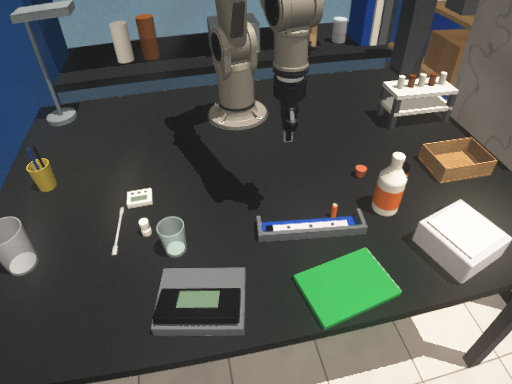

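Run:
```python
from h import *
job.job_done(); st()
```

```text
the job is handed in; nothing more can be done
the job is handed in; nothing more can be done
```

The crossbar is in its bay, lying flat along the back wall with the blue end on the post's side. I handed the job in about 25 s into the 67 s allowed.

**How it went:** with the fingers shut, I pushed the blue end round to about 24° from the bay's length. I then pushed on the black end face to slide the blue end in behind the post while the black end was still outside. Next I pushed the black end so the bar swung in, and pressed the bar against the back wall in the middle and then towards each end. The bar was never gripped or lifted.

**Last checks:**
- **Fit:** the three presses at the wall stopped within 1.2 mm of each other. The bar's centre measured 47 to 50 mm into the bay, against 47.5 mm when flush.
- **Angle:** the side and scene cameras put the bar about 0.5° off parallel, which is within calibration error. These fit and angle readings come from before the two end presses; the later pictures look the same.
- **Gap:** I could not fully rule out a gap of about 1 mm, because the wrist picture shows a thin shadow line along the wall.
- **Other things on the bench:** they look unmoved in the final picture, compared by eye only.
- **Contact:** the robot was clear of everything at the end. No push before the bar reached the wall hit its stop limit (12 to 25 N), and the presses at the wall stopped as set, at a change of 8 to 10 N.

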